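Uncover the gas manifold and shut the marked valve

ROBOT

A 6-joint arm with a two-finger parallel gripper is mounted at the origin on a cart in front of the work surface, level with it; the furniture and walls round the work are solid. World frame = base frame: x ahead of the robot, y to its left, z up, the work surface at z = 0. Lengths are in m, angles in rad, forces in N, time in s.
With the tool pointing down it reaches from about 0.4 to 0.825 m from the base axis. Payload 7 kg.
Tool frame: the origin (TCP) lies at the very end of the fingers, on their centre line; the grasp point (between the pads) lies 19 mm behind it; z points along the fingers, y is the line along which they close (so a half turn about z gives the same grasp; the last joint's range is limited). The gripper opens to 88 mm and grips with 3 to 60 N. Pads are 19 mm wide; open, the fingers measure 130 mm over their backs; the gripper's body (78 mm by 193 mm) begins 47 mm behind the grasp point.
Start: joints at [1.436, 0.359, 0.012, 0, -1.224, -0.288], TCP at [0.277, 0.616, 0.227] pointing down, gripper open.
Joint ranges: [-3.07, 3.07], [-1.43, 2.12], [-1.02, 1.25], [-3.03, 1.67], [-3.05, -0], [-3.03, 3.03]. Speed limits (rad/s): [2.39, 2.39, 3.01, 3.14, 3.14, 3.14].

INTERFACE

Orientations are given as [roll, pitch, yaw] about the fixed x, y, z axes, in that order (R = Rz(yaw) Ry(pitch) Rx(roll)).
In Python, from station import arm gives the robot as it stands. The module is installed in compiled form; this text tells all that it offers.
- The arm moves only by the shell command python3 -m crank 'ROWS' [FORCE]. ROWS is JSON, a list of rows, each an object of numbers: "dx", "dy", "dz": the shift along the world's x, y, z in m; "twist": the turn about the world's z in degrees; "grip": the opening, from -1 (shut) to 1 (fully open). A call has exactly 5 rows; each row is the pose to reach, as a shift and turn from the pose commanded when the call began; what a row does not reach only later rows make up. A row lasts 1/12 s, in which the tool goes at most 41.7 mm and 7.16 degrees, less where a joint would pass 70% of its speed; a pose out of reach is approached as far as the arm can. A call with a gripper value outside its range is refused whole. The fingers move at their own pace and stop on an object; FORCE is the grip in N (left out, the last holds). Time passes only in rows, so rows that repeat a pose let the fingers close, or fill a call up. It gives the time, the measured TCP pose, the force, the opening and the grip force at its end, in the units of the state.
- arm.get_state(): the state, without advancing time (a new reading comes with each control period).
- arm.grab_frame(name): name is "scene" or "side" or "wrist"; returns the picture (420x560x3 uint8, red, green, blue); there is no depth.
- arm.get_calibration(name): a dict with "fx", "fy", "cx", "cy" (pixels), "cam_to_world" (4x4, takes a point from camera to world coordinates); the wrist camera has in their place "tool_from_camera" (4x4, takes a point from camera to tool coordinates, whose origin is the TCP and whose axes are the flange's). Camera axes: x right, y down, z forward; pixel columns grow to the right and rows downward; lengths in m; the calibration is good to about 2 mm. A picture is of the moment at which its call begins: read the wrist's pose just before it. get_calibration takes no time and is no camera call.
- arm.job_done(): hands the job in; it is judged then, once.
The state is a dict: "t": time; "q": joint angles; "qd": joint speeds; "joint_efforts": joint torques, N m; "eef_pos": TCP position; "ee_rot": TCP orientation; "force": force on the tool from outside, world axes, zero at the start; "moment": the same for the moment, N m; "width": finger opening in m; "gripper_force": force on a finger pad.
Only numpy, scipy, OpenCV 4.12 (cv2) and the standard library are available. Lean on these libraries where they do the work, as an engineer would, in place of code of your own. Each camera call takes 0.05 s, during which the arm holds its last target. There are 200 camera calls.

TASK

Slide the loose cover of the grey gas manifold box all the way along to the other end of the box, so that the two valve handles under it are uncovered. Then push the marked handle, the one with a round disc at its free end, a quarter turn clockwise until it is fully shut. Only push with the fingers: do not lift the cover, and leave the plain handle and the vial, bottle and beaker beside the box as they are.

Things in the scene. Friction and masses are not known exactly. Their poses are not given: they have to be found in the camera images.
- manifold_box: Fixed grey gas manifold box, 184 (x) x 524 (y) x 83 mm high, its long side across the robot's front. Origin: centre of its underside, on the worktop. Its -y half (right, seen from the robot) is an open-topped valve bay, its +y half a closed flat deck where the cover is parked. Walls 14 mm thick; the ledges on them that carry the cover are 74 mm high, the 6 mm lip round them 83 mm.
- cover: Loose flat aluminium cover, 168 (x) x 250 (y) x 6 mm, about 0.4 kg, on the ledges inside the lips (2 mm play each side), axes along the box's. Origin: centre of its underside, 74 mm above the worktop. It slides along the box's y with light friction (a few N). At the start it lies over the valve bay (box y about -0.12); fully slid it meets the far end lip at box y = +0.131.
- cover_bar (a point): Middle of the round bar of the fixed handle bow on the centre of the cover: bar 10 mm thick and 82 mm long along x, its axis 29 mm above the cover's underside (103 mm above the worktop), open beneath. It can be pushed sideways along y.
- marked_handle (a joint): Turn of the marked valve handle, rad: 0 = open, pointing to the box's -x (at the robot); grows clockwise from above; 1.571 = shut at its stop, pointing to the box's +y (left). Stays where it is left; light friction (1 to 2 N at the free end).
- marked_pivot (a point): Point on the upright turning axis of the marked valve, half-way up its handle, 61 mm above the worktop. Two places: box x 20, y -185 or -80 mm; the plain valve has the other. The handle is a steel bar 11 mm wide, from 56 to 66 mm above the worktop; under it is only the 12 mm stem on the axis and, below 46 mm, a valve body and pipe along x.
- bay_mid (a point): Centre of the valve bay, at the height of the box ledges (74 mm). The bay is free inside for 78 mm either way along the box x and 125 mm either way along its y; its floor is 6 mm above the worktop.
- marked_end (a point): Centre of the round steel disc, 28 mm across and 10 mm thick, at the free end of the marked handle, 46 mm from the turning axis. The handle ends 60 mm from the axis.
- plain_handle (a joint): Turn of the plain valve handle, same meaning and directions; to be left alone.
- plain_end (a point): Point on the plain handle 46 mm from its axis; this handle is a straight bar 11 mm wide and 60 mm long without disc, at the same height.
- vial: Bystander: glass sample vial with yellow cap, 29 mm across, 61 mm high, behind the valve end of the box. Origin: centre of its underside.
- media_bottle: Bystander: small glass bottle with blue cap, 56 mm across, 105 mm high, behind the valve end of the box. Origin: centre of its underside.
- beaker: Bystander: glass beaker, 59 mm across, 70 mm high, beyond the right (-y) end of the box. Origin: centre of its underside.

How it is judged:
By the outcome, as a careful person would: the job done as asked, in the order asked, and still so for the second after the job is handed in, with the robot touching nothing.
It also fails if it takes over 51 s, if anything falls off the work surface, if the arm or the gripper's body presses on something with over 40 N, if the wrist force passes 120 N, or if a joint passes its speed limit or range.

## Working session

There is one attempt and no reset: what is moved stays moved. The work goes in short steps, Python scripts to look and compute and a shell command to move; the robot and the scene stay as the last step left them, time stands still between calls to the robot, and variables do not carry over. Pictures are saved under pics/ and viewed, at most 10 in all, crops included, and the job is handed in when it is done.

```bash
mkdir -p pics; python3 - <<'E'
from station import arm
import cv2
for n in ("scene","side"):
    cv2.imwrite(f"pics/{n}0.png",arm.grab_frame(n)[:,:,::-1])
s=arm.get_state();print(s["t"],s["eef_pos"],s["ee_rot"],s["width"])
E
```

```text
0.1 [0.27682249 0.61514542 0.22572845] [ 3.14012041e+00 -1.50875343e-04 -4.22963211e-01] 0.08773189687874743
```

View pics/scene0.png

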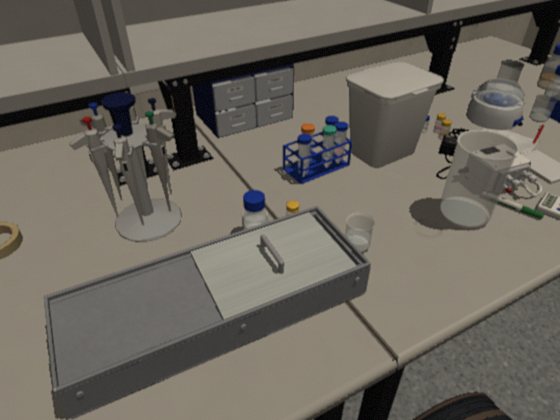

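View pics/side0.png

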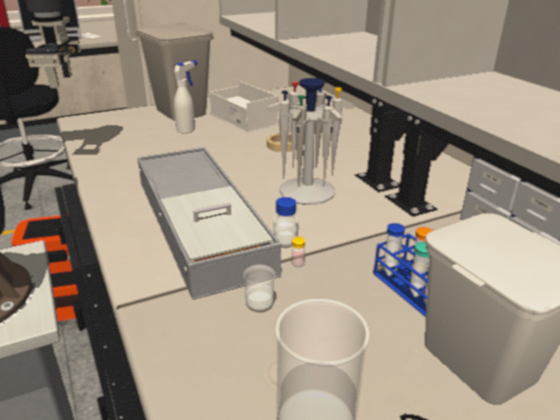

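The scene view shows the box's lip corners at about (49,298), (54,377), (368,264) and (316,212), with the bar middle at (272,252). In the side view the corners are about (140,155), (203,150), (273,250) and (188,287), and the bar is at (212,211).

```bash
cat > h.py <<'E'
from station import arm
import numpy as np, cv2
def K(c): return np.array([[c["fx"],0,c["cx"]],[0,c["fy"],c["cy"]],[0,0,1.]])
def ray_at(name,uv,z,pose=None):
    c=arm.get_calibration(name)
    T=np.array(c["cam_to_world"]) if pose is None else pose@np.array(c["tool_from_camera"])
    d=T[:3,:3]@np.linalg.inv(K(c))@np.array([uv[0],uv[1],1.]); o=T[:3,3]
    return (o+d*(z-o[2])/d[2])
def proj(name,P,pose=None):
    c=arm.get_calibration(name)
    T=np.array(c["cam_to_world"]) if pose is None else pose@np.array(c["tool_from_camera"])
    p=(np.asarray(P)-T[:3,3])@T[:3,:3]; p=p@K(c).T; return p[:,:2]/p[:,2:]
E
python3 - <<'E'
from h import *
np.set_printoptions(precision=4,suppress=True)
from scipy.optimize import least_squares
B=np.array([[.092,.262,.083],[-.092,.262,.083],[-.092,-.262,.083],[.092,-.262,.083]])
S=np.array([[49,298],[54,377],[368,264],[316,212.]]);D=np.array([[203,150],[140,155],[188,287],[273,250.]])
for n,Q in(("scene",S),("side",D)): print(n,[ray_at(n,q,.083)[:2] for q in Q])
def W(p,B):
    c,s=np.cos(p[2]),np.sin(p[2]);return np.c_[p[0]+c*B[:,0]-s*B[:,1],p[1]+s*B[:,0]+c*B[:,1],B[:,2]]
f=lambda p:np.r_[(proj("scene",W(p,B))-S).ravel(),(proj("side",W(p,B))-D).ravel()]
r=least_squares(f,[.6,0,0],loss="soft_l1");print(r.x,r.fun.reshape(-1,2))
print("bar",ray_at("scene",(271,252),.103),ray_at("side",(212,211),.103))
p=r.x;np.save("box.npy",p)
bar=ray_at("scene",(271,252),.103)-[p[0],p[1],0];c,s=np.cos(p[2]),np.sin(p[2]);print("bar in box",c*bar[0]+s*bar[1],-s*bar[0]+c*bar[1])
for n in("scene","side"):
    im=np.ascontiguousarray(arm.grab_frame(n)[:,:,::-1]);cv2.polylines(im,[np.int32(proj(n,W(p,B)))],True,(0,0,255),1);cv2.imwrite(f"pics/{n}1.png",im)
E
```

```text
scene [array([0.5824, 0.3217]), array([0.4298, 0.3327]), array([ 0.3886, -0.1798]), array([ 0.5539, -0.1791])]
side [array([0.5817, 0.3059]), array([0.4195, 0.3451]), array([ 0.3683, -0.2465]), array([ 0.5475, -0.2078])]
[ 0.4916  0.0673 -0.0605] [[ -2.2424  -6.6195]
 [  0.0774   9.0676]
 [  5.7334  -0.1033]
 [  4.8501  -6.8376]
 [  4.0594  -3.3265]
 [ -0.5379   1.7505]
 [ -1.1915 -20.5519]
 [  7.6467  -4.6591]]
bar [ 0.4801 -0.0365  0.103 ] [ 0.4819 -0.0515  0.103 ]
bar in box -0.005187546479187882 -0.10429413878511681
```

```bash
python3 -m crank '[{"dx":0.011,"dy":-0.04,"dz":0.01,"twist":4,"grip":-1},{"dx":0.022,"dy":-0.08,"dz":0.02,"twist":8,"grip":-1},{"dx":0.033,"dy":-0.12,"dz":0.03,"twist":12,"grip":-1},{"dx":0.044,"dy":-0.16,"dz":0.04,"twist":16,"grip":-1},{"dx":0.055,"dy":-0.19,"dz":0.05,"twist":20,"grip":-1}]' 10
python3 -m crank '[{"dx":0.01,"dy":-0.04,"grip":-1},{"dx":0.02,"dy":-0.08,"grip":-1},{"dx":0.03,"dy":-0.12,"grip":-1},{"dx":0.04,"dy":-0.16,"grip":-1},{"dx":0.05,"dy":-0.2,"grip":-1}]'
python3 -m crank '[{"dx":0.01,"dy":-0.04,"grip":-1},{"dx":0.02,"dy":-0.08,"grip":-1},{"dx":0.03,"dy":-0.12,"grip":-1},{"dx":0.04,"dy":-0.16,"grip":-1},{"dx":0.05,"dy":-0.2,"grip":-1}]'
python3 -m crank '[{"dx":0.01,"dy":-0.03,"grip":-1},{"dx":0.02,"dy":-0.06,"grip":-1},{"dx":0.02,"dy":-0.09,"grip":-1},{"dx":0.02,"dy":-0.1,"grip":-1},{"dx":0.02,"dy":-0.1,"grip":-1}]'
python3 - <<'E'
from h import *
s=arm.get_state();cv2.imwrite("pics/w1.png",arm.grab_frame("wrist")[:,:,::-1]);print(s["t"],s["eef_pos"],s["ee_rot"],s["width"])
np.save("w1.npy",np.r_[s["eef_pos"],s["ee_rot"]])
E
```

```text
t: 0.62
eef_pos: [0.3318, 0.423, 0.2767]
ee_rot: [3.141, 0.0, -0.07]
force: [0.6, -0.7, 0.5]
width: 0.0598
gripper_force: 0.0
0.6167 [0.33179288 0.42295692 0.27669651] [ 3.14098120e+00  4.20600169e-04 -6.99834344e-02] 0.05978664515940113invalid input at $[0]: expected keys dx, dy, dz, twist, grip
invalid input at $[0]: expected keys dx, dy, dz, twist, grip
invalid input at $[0]: expected keys dx, dy, dz, twist, grip
```

View pics/w1.png

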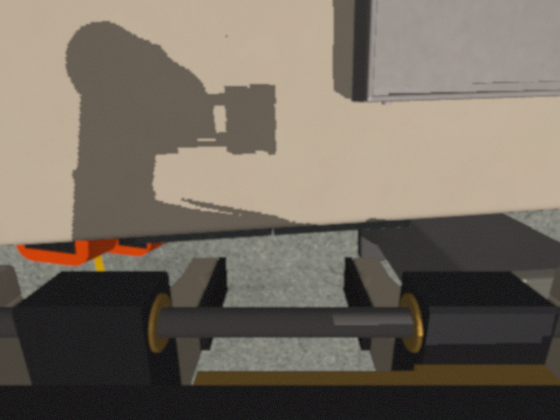

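The wrist view looks ahead (image up is +x, right is -y), and the box's near-left corner is at about (370,100). The later moves were refused because every key is needed in each row, so I'm moving on with all keys given.

```bash
python3 -m crank '[{"dx":0.01,"dy":-0.04,"dz":0,"twist":0,"grip":-1},{"dx":0.02,"dy":-0.08,"dz":0,"twist":0,"grip":-1},{"dx":0.03,"dy":-0.12,"dz":0,"twist":0,"grip":-1},{"dx":0.04,"dy":-0.16,"dz":0,"twist":0,"grip":-1},{"dx":0.05,"dy":-0.2,"dz":0,"twist":0,"grip":-1}]'
python3 -m crank '[{"dx":0.005,"dy":-0.04,"dz":0,"twist":0,"grip":-1},{"dx":0.01,"dy":-0.08,"dz":0,"twist":0,"grip":-1},{"dx":0.02,"dy":-0.12,"dz":0,"twist":0,"grip":-1},{"dx":0.03,"dy":-0.16,"dz":0,"twist":0,"grip":-1},{"dx":0.04,"dy":-0.2,"dz":0,"twist":0,"grip":-1}]'
python3 -m crank '[{"dx":0.0,"dy":-0.04,"dz":0,"twist":0,"grip":-1},{"dx":0,"dy":-0.08,"dz":0,"twist":0,"grip":-1},{"dx":0,"dy":-0.12,"dz":0,"twist":0,"grip":-1},{"dx":0,"dy":-0.12,"dz":0,"twist":0,"grip":-1},{"dx":0,"dy":-0.12,"dz":0,"twist":0,"grip":-1}]'
python3 - <<'E'
from h import *
s=arm.get_state();cv2.imwrite("pics/w2.png",arm.grab_frame("wrist")[:,:,::-1]);print(s["t"],s["eef_pos"],s["ee_rot"],s["width"])
np.save("w2.npy",np.r_[s["eef_pos"],s["ee_rot"]])
E
```

```text
t: 1.08
eef_pos: [0.3818, 0.2237, 0.2767]
ee_rot: [-3.141, -0.0, -0.073]
force: [1.1, 0.1, 0.5]
width: 0.0226
gripper_force: 0.0
t: 1.5
eef_pos: [0.4218, 0.0237, 0.2771]
ee_rot: [-3.141, -0.001, -0.073]
force: [1.5, 0.5, 0.0]
width: 0.0006
gripper_force: 0.0
t: 1.92
eef_pos: [0.4215, -0.0967, 0.2764]
ee_rot: [3.142, 0.0, -0.079]
force: [0.2, 0.8, 0.3]
width: 0.0004
gripper_force: 0.0
1.9167 [ 0.42146412 -0.09667585  0.27640608] [ 3.14151371e+00  3.76934933e-04 -7.92323689e-02] 0.00037106110707464955
```

View pics/w2.png

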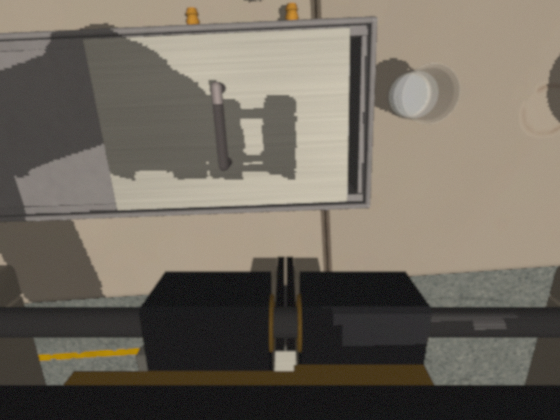

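The wrist view shows the box's right-end lip corners at (375,18) and (370,207), the bar from (216,87) to (223,163), and the long near edge from (0,217) to (370,207).

```bash
cat >> h.py <<'E'
from scipy.spatial.transform import Rotation as R
def pose(v):
    T=np.eye(4);T[:3,:3]=R.from_euler("xyz",v[3:]).as_matrix();T[:3,3]=v[:3];return T
E
python3 - <<'E'
from h import *
np.set_printoptions(precision=4,suppress=True)
from scipy.optimize import least_squares
P=pose(np.load("w2.npy"))
w=lambda u,z:ray_at("wrist",u,z,P)
a,b,e=w((375,18),.083),w((370,207),.083),w((0,217),.083)
print(a,b,e,np.linalg.norm(a-b)); print("yaw",np.arctan2(-(e-b)[0],(e-b)[1]),np.arctan2((a-b)[1],(a-b)[0]))
b1,b2=w((216,87),.103),w((223,163),.103);m=(b1+b2)/2;print("bar",b1,b2,m,np.linalg.norm(b1-b2))
# combined fit: wrist corners + left corners of scene/side
B=np.array([[.092,.262,.083],[-.092,.262,.083],[-.092,-.262,.083],[.092,-.262,.083]])
def W(p,B):
    c,s=np.cos(p[2]),np.sin(p[2]);return np.c_[p[0]+c*B[:,0]-s*B[:,1],p[1]+s*B[:,0]+c*B[:,1],B[:,2]]
Q=np.array([b,a])[:,:2]
y=lambda p:(proj("scene",W(p,B))-[[49,298],[54,377],[368,264],[316,212]]).ravel()*.0015
f=lambda p:np.r_[(W(p,B)[[2,3],:2]-Q).ravel(),y(p)*.5, (np.cos(p[2])*(e[0]-p[0])+np.sin(p[2])*(e[1]-p[1])+.092)]
r=least_squares(f,[.5,.06,-.06],loss="soft_l1",f_scale=.004);p=r.x;print(p,r.fun);np.save("box.npy",p)
c,s=np.cos(p[2]),np.sin(p[2]);d=m[:2]-p[:2];print("bar in box",c*d[0]+s*d[1],-s*d[0]+c*d[1])
print("bar final",W(p,np.array([[0,.131,.1]])))
E
```

```text
[ 0.5703 -0.1907  0.083 ] [ 0.3899 -0.1858  0.083 ] [0.4101 0.2139 0.083 ] 0.18045124273296856
yaw -0.050361893094619595 -0.026968406640150003
bar [ 0.522  -0.0416  0.103 ] [ 0.4526 -0.0387  0.103 ] [ 0.4873 -0.0402  0.103 ] 0.06947882751198473
[ 0.4943  0.072  -0.0531] [-0.0013  0.001   0.002  -0.0038 -0.0044 -0.0043 -0.0024  0.0075  0.0017
 -0.0007  0.0011 -0.0055  0.0003]
bar in box -0.0010772411187046343 -0.11236831439782581
bar final [[0.5013 0.2028 0.1   ]]
```

```bash
python3 -m crank '[{"dx":0.03,"dy":0.006,"dz":-0.015,"twist":0,"grip":-1},{"dx":0.055,"dy":0.01,"dz":-0.04,"twist":1,"grip":-1},{"dx":0.065,"dy":0.01,"dz":-0.08,"twist":1,"grip":-1},{"dx":0.065,"dy":0.01,"dz":-0.115,"twist":1,"grip":-1},{"dx":0.065,"dy":0.01,"dz":-0.13,"twist":1,"grip":-1}]'
python3 -m crank '[{"dx":0,"dy":0,"dz":-0.02,"twist":0,"grip":-1},{"dx":0,"dy":0,"dz":-0.04,"twist":0,"grip":-1},{"dx":0,"dy":0,"dz":-0.05,"twist":0,"grip":-1},{"dx":0,"dy":0,"dz":-0.056,"twist":0,"grip":-1},{"dx":0,"dy":0,"dz":-0.056,"twist":0,"grip":-1}]'
python3 -m crank '[{"dx":0,"dy":0.006,"dz":0,"twist":0,"grip":-1},{"dx":0,"dy":0.012,"dz":0,"twist":0,"grip":-1},{"dx":0.001,"dy":0.018,"dz":0,"twist":0,"grip":-1},{"dx":0.001,"dy":0.024,"dz":0,"twist":0,"grip":-1},{"dx":0.001,"dy":0.03,"dz":0,"twist":0,"grip":-1}]'
```

```text
t: 2.38
eef_pos: [0.485, -0.0827, 0.1418]
ee_rot: [3.141, 0.006, -0.055]
force: [-2.0, -0.8, -0.0]
width: 0.0002
gripper_force: 0.0
t: 2.8
eef_pos: [0.4866, -0.0835, 0.0898]
ee_rot: [3.141, 0.002, -0.055]
force: [-0.2, -0.6, -0.0]
width: 0.0007
gripper_force: 0.0
t: 3.22
eef_pos: [0.4885, -0.0541, 0.0914]
ee_rot: [3.141, -0.001, -0.056]
force: [-0.0, -2.9, 2.5]
width: 0.0003
gripper_force: 2.1
```

```bash
python3 -m crank '[{"dx":0.001,"dy":0.012,"dz":0,"twist":0,"grip":-1},{"dx":0.002,"dy":0.027,"dz":0,"twist":0,"grip":-1},{"dx":0.002,"dy":0.042,"dz":0,"twist":0,"grip":-1},{"dx":0.003,"dy":0.057,"dz":0,"twist":0,"grip":-1},{"dx":0.004,"dy":0.072,"dz":0,"twist":0,"grip":-1}]'
python3 -m crank '[{"dx":0.001,"dy":0.015,"dz":0,"twist":0,"grip":-1},{"dx":0.002,"dy":0.03,"dz":0,"twist":0,"grip":-1},{"dx":0.002,"dy":0.045,"dz":0,"twist":0,"grip":-1},{"dx":0.003,"dy":0.06,"dz":0,"twist":0,"grip":-1},{"dx":0.004,"dy":0.075,"dz":0,"twist":0,"grip":-1}]'
python3 -m crank '[{"dx":0.001,"dy":0.012,"dz":0,"twist":0,"grip":-1},{"dx":0.001,"dy":0.022,"dz":0,"twist":0,"grip":-1},{"dx":0.002,"dy":0.032,"dz":0,"twist":0,"grip":-1},{"dx":0.002,"dy":0.042,"dz":0,"twist":0,"grip":-1},{"dx":0.003,"dy":0.05,"dz":0,"twist":0,"grip":-1}]'
python3 - <<'E'
from h import *
cv2.imwrite("pics/s3.png",arm.grab_frame("scene")[:,:,::-1])
E
```

```text
t: 3.63
eef_pos: [0.4919, 0.018, 0.0911]
ee_rot: [3.141, -0.0, -0.056]
force: [-0.4, -5.0, 1.9]
width: -0.0001
gripper_force: 2.2
t: 4.05
eef_pos: [0.4955, 0.0929, 0.091]
ee_rot: [3.141, 0.0, -0.056]
force: [0.1, -4.9, 2.6]
width: 0.0006
gripper_force: 2.4
t: 4.47
eef_pos: [0.4985, 0.1431, 0.0905]
ee_rot: [3.141, 0.001, -0.056]
force: [-1.6, -5.8, 2.7]
width: 0.0004
gripper_force: 2.5
```

View pics/s3.png

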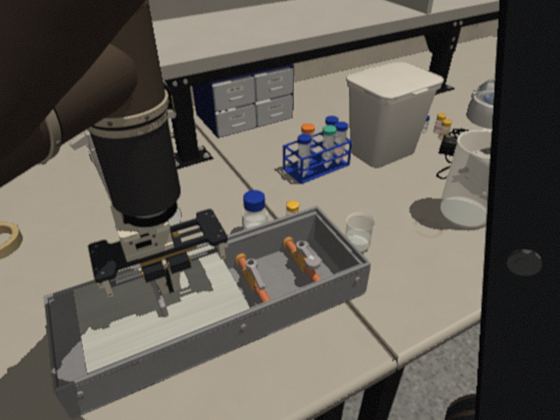

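The cover follows the fingers with about 35 mm to go. The disc appears on the right-hand valve near (312,258), which is box y -185.

```bash
python3 -m crank '[{"dx":0,"dy":0.006,"dz":0,"twist":0,"grip":-1},{"dx":0.001,"dy":0.011,"dz":0,"twist":0,"grip":-1},{"dx":0.001,"dy":0.016,"dz":0,"twist":0,"grip":-1},{"dx":0.001,"dy":0.021,"dz":0,"twist":0,"grip":-1},{"dx":0.001,"dy":0.024,"dz":0,"twist":0,"grip":-1}]'
python3 -m crank '[{"dx":0,"dy":0.002,"dz":0,"twist":0,"grip":-1},{"dx":0,"dy":0.004,"dz":0,"twist":0,"grip":-1},{"dx":0,"dy":0.006,"dz":0,"twist":0,"grip":-1},{"dx":0,"dy":0.008,"dz":0,"twist":0,"grip":-1},{"dx":0.001,"dy":0.01,"dz":0,"twist":0,"grip":-1}]'
```

```text
t: 4.93
eef_pos: [0.5, 0.167, 0.0904]
ee_rot: [-3.141, 0.0, -0.056]
force: [0.1, -3.5, 2.4]
width: 0.0007
gripper_force: 1.8
t: 5.35
eef_pos: [0.5005, 0.1764, 0.0904]
ee_rot: [3.141, 0.001, -0.056]
force: [-2.9, -4.0, 1.7]
width: 0.0004
gripper_force: 2.2
```

```bash
python3 -m crank '[{"dx":0,"dy":0.001,"dz":0,"twist":0,"grip":-1},{"dx":0,"dy":0.002,"dz":0,"twist":0,"grip":-1},{"dx":0,"dy":0.003,"dz":0,"twist":0,"grip":-1},{"dx":0,"dy":0.004,"dz":0,"twist":0,"grip":-1},{"dx":0,"dy":0.005,"dz":0,"twist":0,"grip":-1}]'
python3 -m crank '[{"dx":0,"dy":0.001,"dz":0,"twist":0,"grip":-1},{"dx":0,"dy":0.002,"dz":0,"twist":0,"grip":-1},{"dx":0,"dy":0.003,"dz":0,"twist":0,"grip":-1},{"dx":0,"dy":0.004,"dz":0,"twist":0,"grip":-1},{"dx":0,"dy":0.004,"dz":0,"twist":0,"grip":-1}]'
```

```text
t: 5.77
eef_pos: [0.501, 0.1817, 0.0905]
ee_rot: [-3.141, -0.0, -0.056]
force: [-0.9, -2.1, -1.6]
width: 0.0002
gripper_force: 1.7
t: 6.18
eef_pos: [0.5011, 0.1822, 0.0905]
ee_rot: [3.136, 0.001, -0.056]
force: [7.4, -18.8, 0.3]
width: 0.0004
gripper_force: 9.1
```

The end stop is reached: the TCP has stalled at 19 N. Now backing off, lifting, and going above the bay to look.

```bash
python3 -m crank '[{"dx":0,"dy":-0.01,"dz":0,"twist":0,"grip":-1},{"dx":0,"dy":-0.02,"dz":0.005,"twist":0,"grip":-1},{"dx":0,"dy":-0.02,"dz":0.04,"twist":0,"grip":-1},{"dx":-0.01,"dy":-0.03,"dz":0.08,"twist":0,"grip":-1},{"dx":-0.02,"dy":-0.06,"dz":0.1,"twist":0,"grip":-1}]'
python3 -m crank '[{"dx":-0.01,"dy":-0.035,"dz":0.01,"twist":0,"grip":-1},{"dx":-0.02,"dy":-0.07,"dz":0.02,"twist":0,"grip":-1},{"dx":-0.03,"dy":-0.105,"dz":0.03,"twist":0,"grip":-1},{"dx":-0.04,"dy":-0.14,"dz":0.03,"twist":0,"grip":-1},{"dx":-0.05,"dy":-0.175,"dz":0.03,"twist":0,"grip":-1}]'
python3 -m crank '[{"dx":0,"dy":-0.02,"dz":0,"twist":0,"grip":-1},{"dx":0,"dy":-0.04,"dz":0,"twist":0,"grip":-1},{"dx":0,"dy":-0.05,"dz":0,"twist":0,"grip":-1},{"dx":0,"dy":-0.05,"dz":0,"twist":0,"grip":-1},{"dx":0,"dy":-0.05,"dz":0,"twist":0,"grip":-1}]'
python3 - <<'E'
from h import *
s=arm.get_state();cv2.imwrite("pics/w4.png",arm.grab_frame("wrist")[:,:,::-1])
np.save("w4.npy",np.r_[s["eef_pos"],s["ee_rot"]])
E
```

```text
t: 6.6
eef_pos: [0.4836, 0.128, 0.195]
ee_rot: [-3.138, -0.006, -0.054]
force: [2.0, -0.3, 1.4]
width: 0.0006
gripper_force: 0.0
t: 7.02
eef_pos: [0.4311, -0.0504, 0.2223]
ee_rot: [-3.139, -0.004, -0.055]
force: [1.1, -0.4, -0.6]
width: 0.0002
gripper_force: 0.0
t: 7.43
eef_pos: [0.4313, -0.0995, 0.2209]
ee_rot: [-3.141, -0.001, -0.058]
force: [-0.5, 0.6, 0.1]
width: 0.0004
gripper_force: 0.0
```

View pics/w4.png

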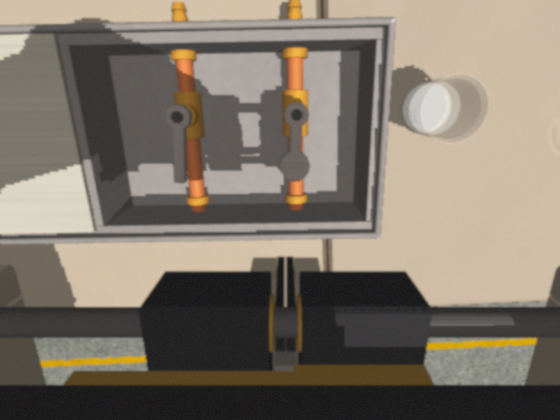

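The bay is uncovered. The marked valve is the right one, with its pivot at (297,114) and disc at (295,165), pointing at the robot. The plain pivot is at (178,117) with its handle end at (180,180). The right-end lip corners are (395,21) and (380,236).

```bash
python3 - <<'E'
from h import *
np.set_printoptions(precision=4,suppress=True)
P=pose(np.load("w4.npy"));w=lambda u,z:ray_at("wrist",u,z,P)[:2]
piv,end,pp,pe=w((297,114),.066),w((295,165),.066),w((178,117),.066),w((180,180),.066)
print(piv,end,np.linalg.norm(piv-end),"plain",pp,pe,np.linalg.norm(pp-piv))
print("lip",w((395,21),.083),w((380,236),.083))
p=np.load("box.npy");c,s=np.cos(p[2]),np.sin(p[2]);f=lambda x,y:(round(p[0]+c*x-s*y,4),round(p[1]+s*x+c*y,4))
print("model pivots",f(.02,-.185),f(.02,-.08),"walls y",f(-.03,-.256),"x",f(-.078,-.185))
E
```

```text
[ 0.5037 -0.1141] [ 0.4588 -0.1102] 0.04514176661141771 plain [ 0.5072 -0.0092] [ 0.4508 -0.0024] 0.10491661457171904
lip [ 0.5688 -0.1921] [ 0.391  -0.1856]
model pivots (np.float64(0.5045), np.float64(-0.1138)) (np.float64(0.5101), np.float64(-0.0089)) walls y (np.float64(0.4508), np.float64(-0.182)) x (np.float64(0.4066), np.float64(-0.1086))
```

```bash
python3 - <<'E'
from h import *
np.set_printoptions(precision=4,suppress=True)
a,b,r=.010,.017,.044; yaw=-.053;M=np.array([[np.cos(yaw),-np.sin(yaw)],[np.sin(yaw),np.cos(yaw)]])
for t in range(0,91,10):
    c,s=np.cos(np.radians(t)),np.sin(np.radians(t));d=.014+a*s+b*c
    print(t,M@(np.array([-c,s])*r-d*np.array([s,c]))+[.504,-.114])
E
python3 -m crank '[{"dx":0.01,"dy":-0.02,"dz":-0.01,"twist":0,"grip":-1},{"dx":0.02,"dy":-0.04,"dz":-0.02,"twist":0,"grip":-1},{"dx":0.025,"dy":-0.052,"dz":-0.05,"twist":0,"grip":-1},{"dx":0.025,"dy":-0.052,"dz":-0.085,"twist":0,"grip":-1},{"dx":0.025,"dy":-0.052,"dz":-0.11,"twist":0,"grip":-1}]'
```

```text
0 [ 0.4584 -0.1426]
10 [ 0.4538 -0.1357]
20 [ 0.4504 -0.1275]
30 [ 0.4487 -0.1183]
40 [ 0.449  -0.1084]
50 [ 0.4515 -0.0984]
60 [ 0.4563 -0.0889]
70 [ 0.4632 -0.0804]
80 [ 0.4721 -0.0736]
90 [ 0.4824 -0.0688]
t: 7.9
eef_pos: [0.4558, -0.1509, 0.1084]
ee_rot: [-3.141, 0.001, -0.057]
force: [0.1, -0.0, -0.7]
width: 0.0005
gripper_force: 0.0
```

```bash
python3 -m crank '[{"dx":0.002,"dy":-0.001,"dz":-0.015,"twist":0,"grip":-1},{"dx":0.002,"dy":-0.001,"dz":-0.03,"twist":0,"grip":-1},{"dx":0.002,"dy":-0.001,"dz":-0.042,"twist":0,"grip":-1},{"dx":0.002,"dy":-0.001,"dz":-0.054,"twist":0,"grip":-1},{"dx":0.002,"dy":-0.001,"dz":-0.056,"twist":0,"grip":-1}]'
python3 -m crank '[{"dx":0,"dy":0.003,"dz":0,"twist":0,"grip":-1},{"dx":0,"dy":0.006,"dz":0,"twist":0,"grip":-1},{"dx":0,"dy":0.009,"dz":0,"twist":0,"grip":-1},{"dx":-0.002,"dy":0.013,"dz":0,"twist":0,"grip":-1},{"dx":-0.004,"dy":0.017,"dz":0,"twist":0,"grip":-1}]'
```

```text
t: 8.32
eef_pos: [0.4572, -0.1514, 0.0527]
ee_rot: [-3.142, 0.003, -0.055]
force: [-0.4, 0.9, 0.1]
width: 0.0007
gripper_force: 0.0
t: 8.73
eef_pos: [0.4546, -0.135, 0.0553]
ee_rot: [-3.141, -0.002, -0.056]
force: [0.6, -2.3, -0.3]
width: 0.0005
gripper_force: 0.7
```

```bash
python3 -m crank '[{"dx":-0.002,"dy":0.005,"dz":-0.001,"twist":0,"grip":-1},{"dx":-0.004,"dy":0.01,"dz":-0.002,"twist":0,"grip":-1},{"dx":-0.005,"dy":0.015,"dz":-0.003,"twist":0,"grip":-1},{"dx":-0.005,"dy":0.02,"dz":-0.003,"twist":0,"grip":-1},{"dx":-0.005,"dy":0.026,"dz":-0.003,"twist":0,"grip":-1}]'
python3 -m crank '[{"dx":0.001,"dy":0.005,"dz":0,"twist":0,"grip":-1},{"dx":0.002,"dy":0.01,"dz":0,"twist":0,"grip":-1},{"dx":0.004,"dy":0.015,"dz":0,"twist":0,"grip":-1},{"dx":0.007,"dy":0.02,"dz":0,"twist":0,"grip":-1},{"dx":0.01,"dy":0.025,"dz":0,"twist":0,"grip":-1}]'
python3 - <<'E'
from h import *
s=arm.get_state();cv2.imwrite("pics/w5.png",arm.grab_frame("scene")[150:300,180:400,::-1].repeat(3,0).repeat(3,1))
E
```

```text
t: 9.15
eef_pos: [0.4485, -0.1091, 0.0514]
ee_rot: [3.141, 0.001, -0.056]
force: [0.9, -0.5, -0.5]
width: 0.0004
gripper_force: 0.7
t: 9.57
eef_pos: [0.459, -0.0839, 0.0515]
ee_rot: [3.142, 0.0, -0.056]
force: [-1.1, -1.2, -0.4]
width: 0.0004
gripper_force: 0.5
```

View pics/w5.png

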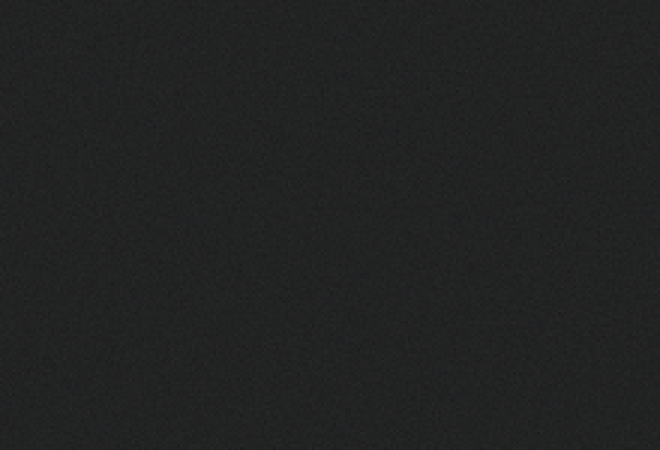

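The arm blocks the scene camera, so that crop is all dark. The readings still show light contact, so I'm continuing the arc.

```bash
python3 -m crank '[{"dx":0.003,"dy":0.003,"dz":0,"twist":0,"grip":-1},{"dx":0.007,"dy":0.007,"dz":0,"twist":0,"grip":-1},{"dx":0.011,"dy":0.01,"dz":0,"twist":0,"grip":-1},{"dx":0.015,"dy":0.012,"dz":0,"twist":0,"grip":-1},{"dx":0.019,"dy":0.014,"dz":0,"twist":0,"grip":-1}]'
python3 -m crank '[{"dx":0.001,"dy":0,"dz":0,"twist":0,"grip":-1},{"dx":0.002,"dy":0.001,"dz":0,"twist":0,"grip":-1},{"dx":0.003,"dy":0.001,"dz":0,"twist":0,"grip":-1},{"dx":0.004,"dy":0.001,"dz":0,"twist":0,"grip":-1},{"dx":0.005,"dy":0.001,"dz":0,"twist":0,"grip":-1}]'
```

```text
t: 10.03
eef_pos: [0.4784, -0.0703, 0.0515]
ee_rot: [3.142, 0.0, -0.056]
force: [-1.8, -0.6, -0.9]
width: 0.0
gripper_force: 0.6
t: 10.45
eef_pos: [0.4811, -0.0695, 0.0512]
ee_rot: [3.142, 0.003, -0.057]
force: [-8.8, 5.0, 6.2]
width: -0.0001
gripper_force: 4.8
```

```bash
python3 -m crank '[{"dx":0.001,"dy":0,"dz":0,"twist":0,"grip":-1},{"dx":0.002,"dy":0,"dz":0,"twist":0,"grip":-1},{"dx":0.003,"dy":0,"dz":0,"twist":0,"grip":-1},{"dx":0.003,"dy":0,"dz":0,"twist":0,"grip":-1},{"dx":0.003,"dy":0,"dz":0,"twist":0,"grip":-1}]'
python3 -m crank '[{"dx":-0.007,"dy":-0.001,"dz":0,"twist":0,"grip":-1},{"dx":-0.016,"dy":-0.001,"dz":0,"twist":0,"grip":-1},{"dx":-0.02,"dy":-0.001,"dz":0.01,"twist":0,"grip":-1},{"dx":-0.02,"dy":-0.001,"dz":0.04,"twist":0,"grip":-1},{"dx":-0.02,"dy":-0.001,"dz":0.08,"twist":0,"grip":-1}]'
python3 -m crank '[{"dx":-0.005,"dy":-0.005,"dz":0.03,"twist":0,"grip":-1},{"dx":-0.01,"dy":-0.01,"dz":0.06,"twist":0,"grip":-1},{"dx":-0.02,"dy":-0.015,"dz":0.09,"twist":0,"grip":-1},{"dx":-0.03,"dy":-0.02,"dz":0.1,"twist":0,"grip":-1},{"dx":-0.03,"dy":-0.02,"dz":0.1,"twist":0,"grip":-1}]'
python3 - <<'E'
from h import *
s=arm.get_state();cv2.imwrite("pics/w6.png",arm.grab_frame("wrist")[:,:,::-1])
np.save("w6.npy",np.r_[s["eef_pos"],s["ee_rot"]])
E
```

```text
t: 10.87
eef_pos: [0.4814, -0.0696, 0.0507]
ee_rot: [3.141, 0.008, -0.058]
force: [-15.1, 7.9, 10.4]
width: 0.0001
gripper_force: 7.8
t: 11.28
eef_pos: [0.4638, -0.0709, 0.1311]
ee_rot: [3.14, 0.005, -0.057]
force: [2.1, 0.7, -1.9]
width: 0.0007
gripper_force: 0.0
t: 11.7
eef_pos: [0.4362, -0.091, 0.2357]
ee_rot: [-3.14, -0.007, -0.056]
force: [0.3, 0.4, -1.1]
width: 0.0003
gripper_force: 0.0
```

View pics/w6.png

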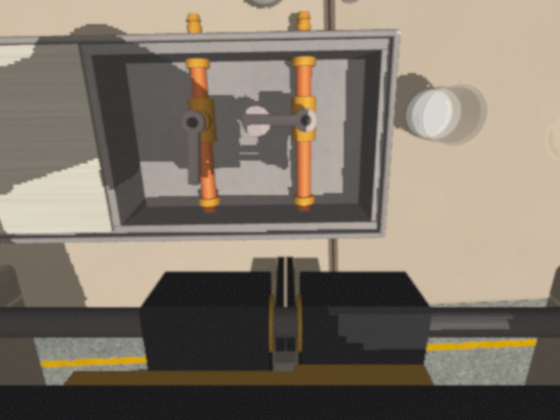

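The marked handle now points left, with its pivot at (306,120) and disc at (257,120). The plain handle is unmoved, and the cover's right edge runs from about (80,45) to (110,230).

```bash
python3 - <<'E'
from h import *
P=pose(np.load("w6.npy"));w=lambda u,z:ray_at("wrist",u,z,P)[:2]
p=np.load("box.npy");yaw=p[2]
d=w((257,120),.066)-w((306,120),.066);print("handle deg from box -x, clockwise",np.degrees(np.arctan2(-d[0],d[1])-yaw), np.linalg.norm(d))
M=np.array([[np.cos(yaw),np.sin(yaw)],[-np.sin(yaw),np.cos(yaw)]])
for u in((80,45),(110,230)):print("cover edge box",M@(w(u,.080)-p[:2]))
cv2.imwrite("pics/s7.png",arm.grab_frame("scene")[:,:,::-1])
E
```

```text
handle deg from box -x, clockwise -0.14640325674776156 0.04541246310587301
cover edge box [0.0805338  0.00504914]
cover edge box [-0.0840615   0.00585479]
```

View pics/s7.png

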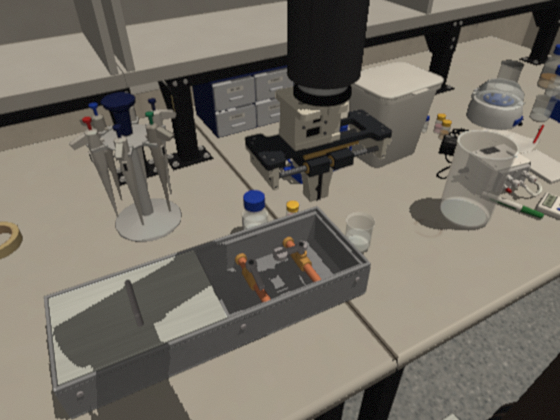

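The scene view shows the cover parked at the left end, the bay open, and the bottle, vial and beaker where they were. The measurements agree: the handle is within about 0.2° of box +y, and the cover edge is at box y 5–6 mm against 6 mm expected.

```bash
python3 -c "
from station import arm
print(arm.job_done())"
```

```text
the job is handed in; nothing more can be done
None
```

The cover is slid to its far end stop, the marked handle is turned fully shut, the plain handle and the glassware look unmoved, and the job is handed in at about 12 s on the robot's clock.

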